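# Pack the valued gold pieces into the drawer case, secure it and ready it for carrying

### The arm

A 6-joint arm with a two-finger parallel gripper is mounted at the origin on the work surface. World frame = base frame: x ahead of the robot, y to its left, z up, the work surface at z = 0. Lengths are in m, angles in rad, forces in N, time in s.
With the tool pointing down it reaches from about 0.375 to 0.9 m from the base axis. Payload 3.1 kg.
Tool frame: the origin (TCP) lies between the finger pads; the fingertips stand 8 mm ahead of it and the grasp point (between the pads) lies 11 mm behind it; z points along the fingers, y is the line along which they close (so a half turn about z gives the same grasp; the last joint's range is limited). The gripper opens to 85 mm and grips with 20 to 120 N. Pads are 22 mm wide; open, the fingers measure 114 mm over their backs; the gripper's body (76 mm by 85 mm) begins 54 mm behind the grasp point. The pads swing forward as they close: fully open they stand 13 mm farther back than shut.
Start: joints at [0.978, 0.527, 1.433, -0, 1.181, -0.178], TCP at [0.252, 0.572, 0.239] pointing down, gripper open.
Joint ranges: [-3.08, 3.08], [-0.75, 2.2], [0.22, 2.44], [-1.43, 4.57], [0, 2.65], [-2.85, 2.85]. Speed limits (rad/s): [2.79, 2.79, 3.14, 3.14, 3.14, 3.14].

### API

Orientations are given as a unit quaternion [x, y, z, w].
In Python, from station import readout, cams, sign_off gives the robot as it stands.
- The arm moves only by the tool send_rows, never from a script. Its argument "commands" is text: rows parted by semicolons, each of 5 numbers parted by spaces: the finger opening in mm, from 0 to 85.4, then the shift along the tool's x, y, z each as a share of 0.02 m, from -1 to 1, then the turn about the tool's z as a share of 4 degrees, from -1 to 1. In form: grip dx dy dz spin; .... A call has 1 to 20 rows; each row shifts and turns the commanded pose from where the row before left it, along the tool's axes as they then stand; what a row does not reach is not made up. A row lasts 1/12 s, in which the tool goes at most 41.7 mm and 7.16 degrees, less where a joint would pass 70% of its speed; a pose out of reach is approached as far as the arm can. A call with a number of a shift or a turn outside -1 to 1 is refused whole. A call with a gripper value outside its range is refused whole. The fingers move at their own pace and stop on an object; "grip_force" is the grip in N (left out, the last holds). Time passes only in rows, so rows that do not move let the fingers close. It gives the time, the measured TCP pose, the force, the opening and the grip force at its end, in the units of the state.
- readout.sense(): the state, without advancing time (a new reading comes with each control period).
- cams.snapshot(name): name is "side" or "top"; returns a dict with "pixels" (384x512x3 uint8, red, green, blue), "intrinsics" (3x3 intrinsics, pixels), "eye" and "rotation" of the camera in the world. Camera axes: x right, y down, z forward; pixel columns grow to the right and rows downward; lengths in m; the calibration is good to about 2 mm. A picture is of the moment at which its call begins. There is no depth.
- sign_off(): hands the job in; it is judged then, once.
The state is a dict: "t": time; "q": joint angles; "qd": joint speeds; "tau": joint torques, N m; "tcp_pos": TCP position; "tool_rot": TCP orientation; "force": force on the tool from outside, world axes, zero at the start; "ft_torque": the same for the moment, N m; "finger_gap": opening from 0.0 (shut) to 1.0 (fully open); "gripper_force": force on a finger pad.
Only numpy, scipy, OpenCV 4.12 (cv2) and the standard library are available. Lean on these libraries where they do the work, as an engineer would, in place of code of your own. Each camera call takes 0.05 s, during which the arm holds its last target. There are 200 camera calls.

### The job

Pack all the gold pieces on the white sheet away in the drawer of the aluminium case and secure it. Pull the transit plunger out and try the drawer: its cam lock may be on or off, so if the drawer does not come, turn the knurled lock knob anticlockwise to free it; then open the drawer and set every piece on the lining, standing on its base as it does on the sheet. Shut the drawer fully, push the plunger home, stand the carrying handle upright ready for lifting, and leave the loupe, the folio and the calliper box where they are.

Things in the scene. Friction and masses are not known exactly. Their poses are not given: they have to be found in the camera images.
- case_front (a point): aluminium case with one drawer, 215 mm deep, 320 wide, 80 high, fixed, up to 0.15 rad askew. This point: middle of the front face's lower edge, on the table. x points into the case (the drawer opens along -x), y to the left seen by the robot, z up. On its flat top: plunger at the front right (-y), lock knob at the front left (+y), the carrying handle in the middle.
- drawer (a joint): how far the drawer is open, m: 0 shut (start), 0.145 fully open (stop). Slides with about 2 N friction and damping of 6 N per m/s, stays where it is left. While the plunger is home, or the cam lock is on, it gives about 1.5 mm and is then held fast; 10 to 15 N is plenty to find out.
- drawer_handle (a point): middle of the drawer's bar handle: round steel bar 10 mm thick, 110 long, along the case's y, on two posts 50 mm either side; 38 mm in front of the drawer's face, 55 above the table, 25 below the case top. To be pinched from above, fingers closing along the case's x. Moves with the drawer.
- drawer_in (a point): centre of the drawer's inner floor, on its grey lining, 22 mm above the table; moves with the drawer, axes as case_front. Inside 125 mm (x) by 250 (y); side and back walls 36 mm high above the lining, front panel 46, case top 58. Drawer fully open: this point is 70.5 mm in front of the case's front face. A strike tab 11 mm high stands on the left side wall, 14 mm thick.
- plunger (a joint): lift of the transit plunger, m: 0 home (down, drawer held; start), 0.014 pulled out (up, drawer free). A detent holds it at either end with about 6 N and snaps it over past the middle (0.007). The pin goes home only with the drawer within 5 mm of shut (its round tip then draws it in), else it lands on the drawer's side wall.
- plunger_knob (a point): centre of the plunger's round black pull knob, 24 mm across, 18 high (9 mm either way of this point), on a thin stem; moves straight up and down, point moves with it. 28 mm behind the case's front face, 132 right (-y) of its middle, 23 above the case top when home (103 above the table).
- lock_knob (a point): axis of the cam lock's round knurled steel knob, 12 mm above the case top; knob 30 mm across, top 21 above the case top. 30 behind the front face, 132 left (+y). Turns 1.3 rad between stops: anticlockwise from above (+z) to free, clockwise to lock; 0.08 N m snaps it to the nearer stop. Looks alike locked and free, starts either way; locked, it stops the drawer both ways. This point does not turn.
- carry_handle (a joint): angle of the carrying handle, rad: 0 upright, negative leaning towards the robot, positive away; range -1.35 to 1.35, starts leaning towards the robot by 0.8 to 1.3. Stiff pivots (0.07 N m) hold it at any angle. The pivots lie on a line along the case's y, 70 mm behind the front face, 8 mm above the case top.
- carry_bar (a point): middle of the carrying handle's grip: a round black bar 12 mm thick, 92 mm long, along the case's y, on two 10 mm legs; 45 mm from the pivot line, moves round it with the handle. Can be pinched from above, fingers closing along the case's x, and led round in an arc.
- sheet_mid (a point): centre of the thin white paper sheet, 360 x 280 mm (x, y), on the table to the robot's left, on which the pieces start.
- medallion: gold round medallion, 52 mm across, rim 9 mm high, 16 mm at its middle. Origin: centre of its underside. May be absent.
- bowl: gold round bowl, 54 mm across at the rim, foot 32 mm, 26 mm high, open top, wall 4 mm. Origin: centre of its underside. May be absent.
- bracelet: gold stiff bracelet, a ring lying flat, 54 mm across, hole 38 mm, 18 mm high. Origin: centre of its underside. May be absent.
- pyxis: gold round lidded box, 48 mm across, body 25 mm high, 38 mm with its finial. Origin: centre of its underside. May be absent.
- ram: gold lying ram on a plinth 56 x 28 x 7 mm (long side along its x); the ram's body is 21 mm wide, 22 mm high, the head at +x up to 41 mm. Origin: centre of the underside. May be absent.
- loupe: bystander: black folding loupe, about 62 x 28 x 20 mm, right of the case's drawer. Leave alone.
- folio: bystander: black leather folio, 150 x 210 x 18 mm, to the robot's right. Leave alone.
- calliper_box: bystander: flat dark box, 90 x 240 x 26 mm, left of the sheet. Leave alone.

How it is judged:
On the way, in this order (a step that is already met when the one before it is completed fails the run):
1. the transit plunger is pulled out (value of joint plunger above 0.011 m), for 0.2 s.
2. the drawer is open (value of joint drawer above 0.08 m), for 0.2 s.
3. every piece stands on the lining of the open drawer (value of joint drawer above 0.05 m and z of medallion in the frame of drawer_in between -0.006 and 0.01 m and x of medallion in the frame of drawer_in between -0.062 and 0.062 m and y of medallion in the frame of drawer_in between -0.124 and 0.124 m and z of bowl in the frame of drawer_in between -0.006 and 0.01 m and x of bowl in the frame of drawer_in between -0.062 and 0.062 m and y of bowl in the frame of drawer_in between -0.124 and 0.124 m and z of bracelet in the frame of drawer_in between -0.006 and 0.01 m and x of bracelet in the frame of drawer_in between -0.062 and 0.062 m and y of bracelet in the frame of drawer_in between -0.124 and 0.124 m and z of pyxis in the frame of drawer_in between -0.006 and 0.01 m and x of pyxis in the frame of drawer_in between -0.062 and 0.062 m and y of pyxis in the frame of drawer_in between -0.124 and 0.124 m and z of ram in the frame of drawer_in between -0.006 and 0.01 m and x of ram in the frame of drawer_in between -0.062 and 0.062 m and y of ram in the frame of drawer_in between -0.124 and 0.124 m), for 0.2 s.
4. the drawer is shut again (value of joint drawer below 0.005 m), for 0.2 s.
5. the plunger is pushed home (value of joint plunger below 0.003 m), for 0.2 s.
At the end, for the whole second after the job is handed in: every piece that is present stands on its own base on the drawer's lining (underside centre within 10 mm of the lining's height, inside the walls) and is at rest, the drawer is shut to within 5 mm, the plunger is home to within 3 mm and the carrying handle is upright to within 0.14 rad (8 degrees) (value of joint drawer below 0.005 m and value of joint plunger below 0.003 m and value of joint carry_handle between -0.14 and 0.14 rad and z of medallion in the frame of drawer_in between -0.006 and 0.01 m and x of medallion in the frame of drawer_in between -0.062 and 0.062 m and y of medallion in the frame of drawer_in between -0.124 and 0.124 m and z of bowl in the frame of drawer_in between -0.006 and 0.01 m and x of bowl in the frame of drawer_in between -0.062 and 0.062 m and y of bowl in the frame of drawer_in between -0.124 and 0.124 m and z of bracelet in the frame of drawer_in between -0.006 and 0.01 m and x of bracelet in the frame of drawer_in between -0.062 and 0.062 m and y of bracelet in the frame of drawer_in between -0.124 and 0.124 m and z of pyxis in the frame of drawer_in between -0.006 and 0.01 m and x of pyxis in the frame of drawer_in between -0.062 and 0.062 m and y of pyxis in the frame of drawer_in between -0.124 and 0.124 m and z of ram in the frame of drawer_in between -0.006 and 0.01 m and x of ram in the frame of drawer_in between -0.062 and 0.062 m and y of ram in the frame of drawer_in between -0.124 and 0.124 m and linear speed of each of medallion, bowl, bracelet, pyxis, ram below 0.02 m/s); the robot touches nothing.
It fails at once if the loupe is moved more than 30 mm (distance of loupe from where it was at the start of the episode above 0.03 m).
It fails at once if the folio is moved more than 30 mm (distance of folio from where it was at the start of the episode above 0.03 m).
It fails at once if the calliper box is moved more than 30 mm (distance of calliper_box from where it was at the start of the episode above 0.03 m).
Of medallion, bowl, bracelet, pyxis, ram only 3 to 4 are there at a start; the rules pass over those that are not, and their reading is None.
At some moment in a run one of medallion, bowl, bracelet, pyxis, ram may be knocked a few centimetres aside while the robot is not near it.
Once in a run the grip may slacken for a moment while it holds something.
It also fails if it takes over 184 s, if anything falls off the work surface, if the arm or the gripper's body presses on something with over 40 N, if the wrist force passes 120 N, or if a joint passes its speed limit or range.

## Working session

There is one attempt and no reset: what is moved stays moved. The work goes in short steps, Python scripts to look and compute and a tool call to move; the robot and the scene stay as the last step left them, time stands still between calls to the robot, and variables do not carry over. Pictures are saved under pics/ and viewed, at most 14 in all, crops included, and the job is handed in when it is done.

Besides the shell and the picture viewer there is one more tool, called after ">>>" by a JSON object that holds its "name" and its "arguments". send_rows: Moves the arm, as the interface text tells. Its arguments: {"type":"object","properties":{"commands":{"type":"string"},"grip_force":{"type":"number"}},"required":["commands"]}

```bash
mkdir -p pics; ls; python3 - <<'E'
from station import readout,cams
import cv2,numpy as np
np.set_printoptions(precision=4,suppress=True)
s=readout.sense();print(s)
for n in("side","top"):
    c=cams.snapshot(n);np.savez('pics/'+n+'0.npz',**c)
    print(n,c['intrinsics'],c['eye'],c['rotation'])
    cv2.imwrite(f'pics/{n}0.png',cv2.resize(c['pixels'][:,:,::-1],(800,600),interpolation=cv2.INTER_CUBIC))
E
```

```text
pics
{'t': 0.0, 'q': array([ 0.9775,  0.5284,  1.4339,  0.    ,  1.1814, -0.1785]), 'qd': array([0.0001, 0.0002, 0.0005, 0.0002, 0.0005, 0.0014]), 'tau': array([ -0.0001, -44.236 , -17.8025,  -0.0002,   0.0082,  -0.    ]), 'tcp_pos': array([0.2514, 0.5714, 0.2383]), 'tool_rot': array([ 0.2059,  0.9786, -0.001 , -0.0004]), 'force': array([-0.2955, -0.4135,  0.1234]), 'ft_torque': array([-0.0003, -0.013 ,  0.0064]), 'gripper_force': 0.0, 'finger_gap': 1.00226908864217}
side [[409.751    0.     259.2781]
 [  0.     409.751  188.6826]
 [  0.       0.       1.    ]] [-0.1062 -1.0594  0.827 ] [ 0.8379 -0.2087  0.129  -0.4876]
top [[468.2847   0.     259.8455]
 [  0.     468.2847 190.6118]
 [  0.       0.       1.    ]] [0.379  0.0563 1.4317] [ 0.7062 -0.7061  0.0291 -0.0428]
```

View pics/side0.png

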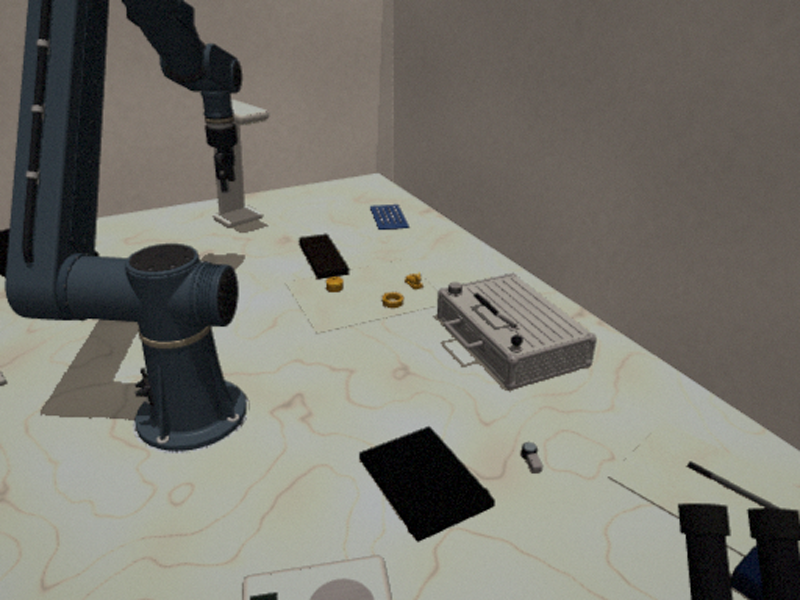

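View pics/top0.png

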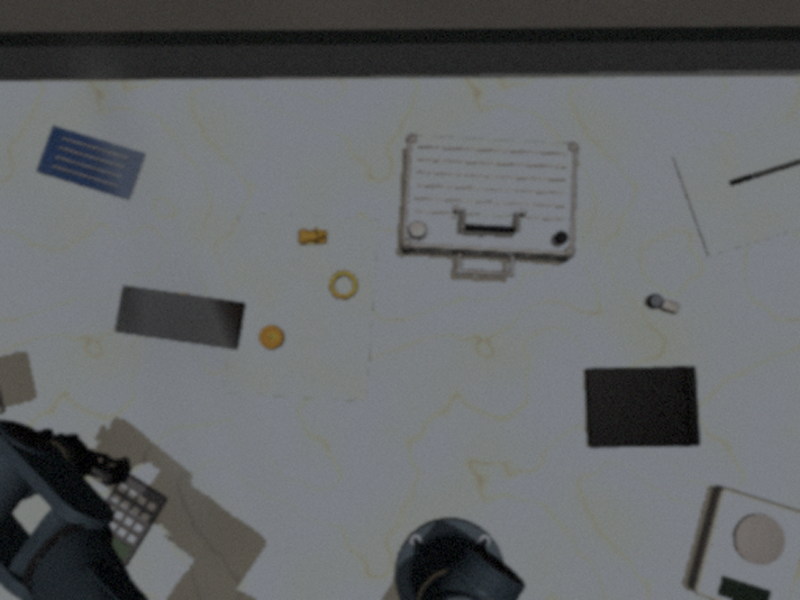

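```bash
cat > h.py <<'E'
import numpy as np,cv2
from scipy.spatial.transform import Rotation as R
np.set_printoptions(precision=4,suppress=True)
def snap(n):
    from station import cams
    return cams.snapshot(n)
def load(n): return dict(np.load(f'pics/{n}.npz'))
def rot(c):
    r=np.asarray(c['rotation']); return r if r.shape==(3,3) else R.from_quat(r).as_matrix()
def w(c,u,v,z):  # pixel (in native) -> world at height z
    d=rot(c)@np.linalg.inv(c['intrinsics'])@np.array([u,v,1.]); e=np.asarray(c['eye'])
    return e+d*(z-e[2])/d[2]
def px(c,p):
    q=c['intrinsics']@(rot(c).T@(np.asarray(p)-c['eye'])); return q[:2]/q[2]
def crop(c,name,u0,v0,u1,v1,k):
    cv2.imwrite(f'pics/{name}.png',cv2.resize(c['pixels'][v0:v1,u0:u1,::-1],None,fx=k,fy=k,interpolation=cv2.INTER_CUBIC))
E
python3 - <<'E'
from h import *
t=load('top0');s=load('side0')
a=cv2.resize(t['pixels'][80:240,140:380,::-1],(800,533),interpolation=cv2.INTER_CUBIC);cv2.imwrite('pics/t1.png',cv2.convertScaleAbs(a,alpha=1.6))
a=cv2.resize(s['pixels'][140:260,180:390,::-1],(800,457),interpolation=cv2.INTER_CUBIC);cv2.imwrite('pics/s1.png',cv2.convertScaleAbs(a,alpha=1.2))
E
```

```text
(no output)
```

View pics/t1.png

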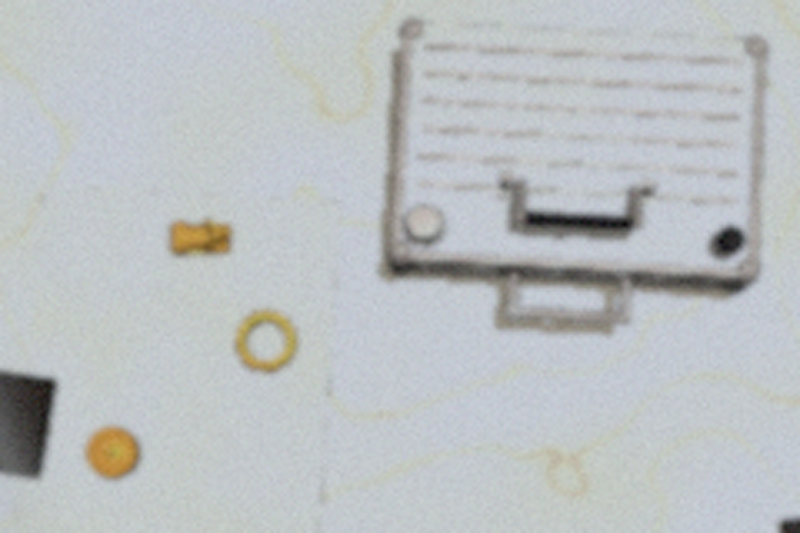

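View pics/s1.png

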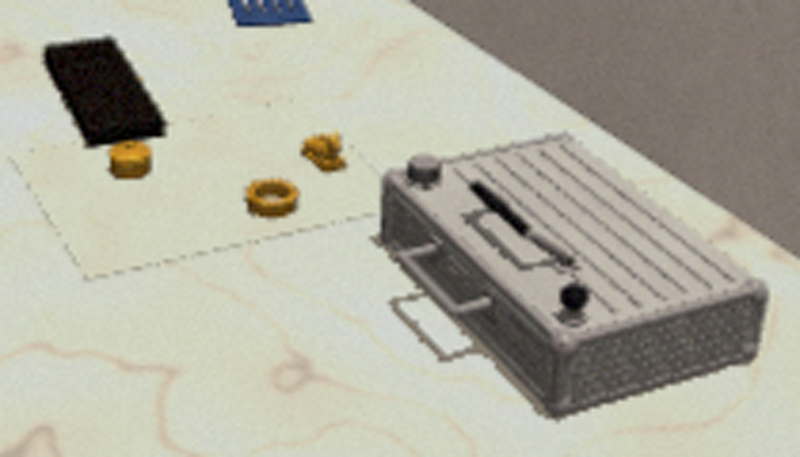

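```bash
cat >> h.py <<'E'
def T(u,v):return 140+u/(800/240),80+v/(800/240)
def S(u,v):return 180+u/(800/210),140+v/(800/210)
E
python3 - <<'E'
from h import *
from scipy.optimize import least_squares
t=load('top0');s=load('side0')
obs=[(t,T(425,222),(.030,.132,.101)),(t,T(728,241),(.028,-.132,.112)),
(s,S(424,159),(.030,.132,.101)),(s,S(574,296),(.028,-.132,.103)),(s,S(560,413),(0,-.16,0)),(s,S(437,284),(-.038,0,.055)),
(t,T(400,22),(.215,.16,.08)),(t,T(768,38),(.215,-.16,.08))]
def P(x,l):
    c,q=np.cos(x[2]),np.sin(x[2]);return np.array([x[0]+c*l[0]-q*l[1],x[1]+q*l[0]+c*l[1],l[2]])
f=lambda x:np.concatenate([px(c,P(x,l))-o for c,o,l in obs])
r=least_squares(f,[.6,0,0],loss='soft_l1');print(r.x);print(f(r.x).reshape(-1,2))
for n,l in dict(plunger=(.028,-.132,.103),lock=(.03,.132,.092),handle=(-.038,0,.055),pivot=(.07,0,.088)).items():print(n,P(r.x,l))
for n,a in dict(ram=(t,T(201,238),.02),ramhead=(t,T(212,238),.041),bracelet=(t,T(267,341),.018),pyxis=(t,T(112,452),.025),pyxL=(t,T(86,452),.025),pyxR=(t,T(138,452),.025),brS=(s,S(272,197),.009),pyS=(s,S(130,160),.0125),ramS=(s,S(326,155),.012),carry=(t,T(580,221),.11),carryS=(s,S(499,207),.11)).items():print(n,w(*[a[0],*a[1],a[2]]))
E
```

```text
[ 0.6061 -0.0702 -0.0492]
[[ 0.0447 -0.0442]
 [ 1.7541 -1.5634]
 [-0.5628  0.2272]
 [-0.0522 -0.4322]
 [-1.7769  1.5935]
 [-3.032  -0.4753]
 [ 1.1746 -0.4119]
 [-1.0075 -0.5943]]
plunger [ 0.6276 -0.2034  0.103 ]
lock [0.6426 0.0602 0.092 ]
handle [ 0.5681 -0.0683  0.055 ]
pivot [ 0.676  -0.0736  0.088 ]
ram [0.6441 0.2665 0.02  ]
ramhead [0.6401 0.2534 0.041 ]
bracelet [0.5489 0.205  0.018 ]
pyxis [0.4471 0.3437 0.025 ]
pyxL [0.4471 0.3673 0.025 ]
pyxR [0.4471 0.3201 0.025 ]
brS [0.5528 0.2044 0.009 ]
pyS [0.4495 0.3416 0.0125]
ramS [0.6461 0.2552 0.012 ]
carry [ 0.6412 -0.0726  0.11  ]
carryS [ 0.6479 -0.0628  0.11  ]
```

```bash
cat >> h.py <<'E'
CASE=[.6061,-.0702,-.0492]
def P(l,x=None):
    x=CASE if x is None else x
    c,q=np.cos(x[2]),np.sin(x[2]);return np.array([x[0]+c*l[0]-q*l[1],x[1]+q*l[0]+c*l[1],l[2]])
def overlay(c,u0,v0,u1,v1,k,pts,name,alpha=1.5):
    a=cv2.convertScaleAbs(cv2.resize(c['pixels'][v0:v1,u0:u1,::-1],None,fx=k,fy=k,interpolation=cv2.INTER_CUBIC),alpha=alpha)
    for p in pts:
        u,v=px(c,p);cv2.drawMarker(a,(int((u-u0)*k+k/2),int((v-v0)*k+k/2)),(0,0,255),0,8,1)
    if name: cv2.imwrite(f'pics/{name}.png',a)
    return a
E
python3 - <<'E'
from h import *
t=load('top0');s=load('side0')
p=[P(l) for l in [(.03,.132,.101),(.028,-.132,.112),(.028,-.132,.094),(-.038,.05,.055),(-.038,-.05,.055),(-.038,0,.055),(0,.16,.08),(0,-.16,.08),(0,-.16,0),(.215,-.16,.08),(.215,.16,.08),(.215,-.16,0),(.07,.046,.088),(.07,-.046,.088),(.03,0,.11)]]
a=overlay(t,252,80,376,180,6,p,0);b=overlay(s,275,172,390,255,6,p,0,1.2)
a=cv2.resize(a,(400,322));c=np.zeros((600,800,3),np.uint8)
a=overlay(t,252,80,375,180,6.5,p,'o1');b=overlay(s,275,172,390,255,6.9,p,'o2',1.2)
E
```

```text
(no output)
```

View pics/o2.png

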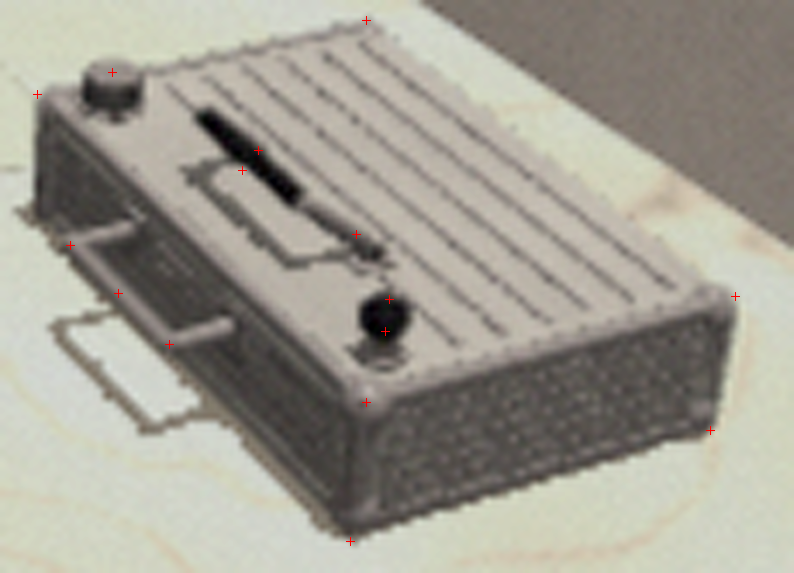

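View pics/o1.png

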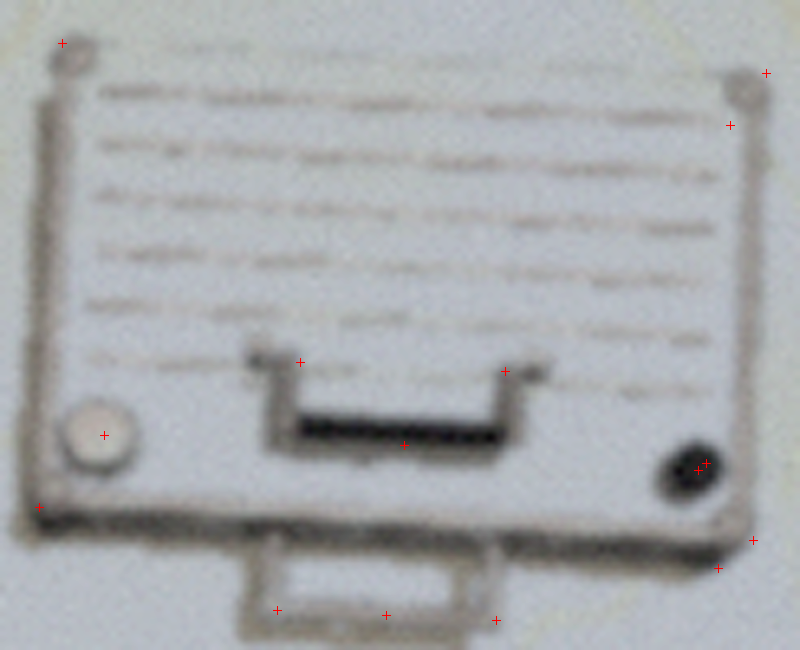

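```bash
cat >> h.py <<'E'
def rel(p,yaw=None):
    "needed tool-frame shift (units of 20mm) to bring TCP to p; yaw = wanted angle of tool y, deg"
    from station import readout
    s=readout.sense();M=R.from_quat(s['tool_rot']).as_matrix()
    d=M.T@(np.asarray(p)-s['tcp_pos'])/.02
    a=np.degrees(np.arctan2(M[1,1],M[0,1]))
    print('t %.1f tcp'%s['t'],s['tcp_pos'],'shift units',d.round(2),'yaw',a.round(2),'spin units',None if yaw is None else (((a-yaw+90)%180-90)/4).round(2),'F',s['force'],'gap',round(s['finger_gap']*85.4,1),'gf',s['gripper_force'].__round__(1))
E
python3 - <<'E'
from h import *
t=load('top0');s=load('side0')
A=(252+405/6.5,80+432/6.5);B=(275+250/6.9,172+157/6.9)
for z in(.088,.095,.1,.105,.11,.12):print(z,w(t,*A,z),w(s,*B,z))
E
```

```text
0.088 [ 0.645  -0.0757  0.088 ] [ 0.6701 -0.035   0.088 ]
0.095 [ 0.6437 -0.075   0.095 ] [ 0.6628 -0.0447  0.095 ]
0.1 [ 0.6427 -0.0745  0.1   ] [ 0.6575 -0.0517  0.1   ]
0.105 [ 0.6417 -0.074   0.105 ] [ 0.6522 -0.0586  0.105 ]
0.11 [ 0.6407 -0.0735  0.11  ] [ 0.647  -0.0655  0.11  ]
0.12 [ 0.6387 -0.0725  0.12  ] [ 0.6365 -0.0794  0.12  ]
```

>>> {"name": "send_rows", "arguments": {"commands": "60 0 0 0 1;60 0 0 0 1;60 0 0 0 1;60 0 0 0 1;60 0 0 0 1;60 0 0 0 1;60 0 0 0 1;60 0 0 0 1;60 0 0 0 1;60 0 0 0 1;60 0 0 0 1;60 0 0 0 1;60 0 0 0 1;60 0 0 0 1;60 0 0 0 1;60 0 0 0 1;60 0 0 0 1;60 0 0 0 0.25"}}

```text
t: 1.6
tcp_pos: [0.2516, 0.5717, 0.2387]
tool_rot: [0.725, 0.689, -0.001, 0.0]
force: [-0.3, 0.1, -0.6]
finger_gap: 0.699
gripper_force: 0.0
```

```bash
python3 - <<'E'
from h import *
rel([.6276,-.2030,.16],-2.8)
E
```

```text
t 1.6 tcp [0.2516 0.5717 0.2387] shift units [-37.74  20.72   3.96] yaw -2.88 spin units -0.02 F [-0.3375  0.1343 -0.5794] gap 59.7 gf 0.0
```

>>> {"name": "send_rows", "arguments": {"commands": "60 -0.95 0.5 0 0;60 -0.95 0.5 0 0;60 -0.95 0.5 0 0;60 -0.95 0.5 0 0;60 -0.95 0.5 0 0;60 -0.95 0.5 0 0;60 -0.95 0.5 0 0;60 -0.95 0.5 0 0;60 -0.95 0.5 0 0;60 -0.95 0.5 0 0;60 -0.95 0.5 0 0;60 -0.95 0.5 0 0;60 -0.95 0.5 0 0;60 -0.95 0.5 0 0;60 -0.95 0.5 0 0;60 -0.95 0.5 0 0;60 -0.95 0.5 0 0;60 -0.95 0.5 0 0;60 -0.95 0.5 0 0;60 -0.95 0.5 0 0"}}

```text
t: 3.27
tcp_pos: [0.4334, 0.1818, 0.2392]
tool_rot: [0.724, 0.69, -0.0, -0.0]
force: [0.6, -0.3, -0.1]
finger_gap: 0.707
gripper_force: 0.0
```

>>> {"name": "send_rows", "arguments": {"commands": "50 -0.95 0.5 0 0;50 -0.95 0.5 0 0;50 -0.95 0.5 0 0;50 -0.95 0.5 0 0;50 -0.95 0.5 0 0;50 -0.95 0.5 0 0;50 -0.95 0.5 0 0;50 -0.95 0.5 0 0;50 -0.95 0.5 0 0;50 -0.95 0.5 0 0;50 -0.95 0.5 0.2 0;50 -0.95 0.5 0.2 0;50 -0.95 0.5 0.2 0;50 -0.95 0.5 0.3 0;50 -0.95 0.5 0.5 0;50 -0.95 0.5 0.5 0;50 -0.9 0.5 0.5 0;50 -0.9 0.5 0.5 0;50 -0.5 0.7 0.5 0;50 0 0 0.5 0"}}

```text
t: 4.93
tcp_pos: [0.6127, -0.1793, 0.1607]
tool_rot: [0.724, 0.689, 0.001, 0.002]
force: [-0.4, 0.5, -0.6]
finger_gap: 0.584
gripper_force: 0.0
```

```bash
python3 - <<'E'
from h import *
rel([.6276,-.2030,.093],-2.8)
c=snap('side');np.savez('pics/side1.npz',**c);overlay(c,275,140,390,226,6.9,[P((.028,-.132,.103))],'o3',1.2)
E
```

```text
t 4.9 tcp [ 0.6127 -0.1793  0.1607] shift units [-1.14  0.79  3.39] yaw -2.83 spin units -0.01 F [-0.4025  0.4678 -0.5811] gap 49.9 gf 0.0
```

View pics/o3.png

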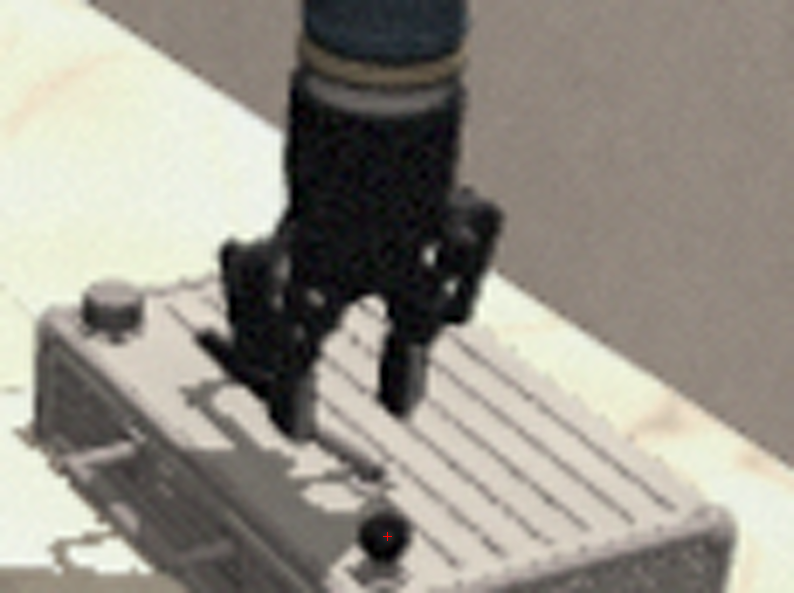

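>>> {"name": "send_rows", "arguments": {"commands": "50 -1 0.7 0 0;50 -0.2 0.1 0 0;50 0 0 0 0;50 0 0 0 0"}}

```text
t: 5.32
tcp_pos: [0.6242, -0.1999, 0.1614]
tool_rot: [0.724, 0.69, -0.0, -0.001]
force: [-0.7, -0.4, -0.8]
finger_gap: 0.585
gripper_force: 0.0
```

```bash
python3 - <<'E'
from h import *
rel([.6276,-.2030,.093],-2.8)
E
```

```text
t 5.3 tcp [ 0.6242 -0.1999  0.1614] shift units [-0.15  0.18  3.42] yaw -2.75 spin units 0.01 F [-0.6587 -0.3834 -0.7572] gap 50.0 gf 0.0
```

>>> {"name": "send_rows", "arguments": {"commands": "50 -0.15 0.18 1 0;50 0 0 1 0;50 0 0 0.8 0;50 0 0 0.6 0;50 0 0 0 0;10 0 0 0 0;10 0 0 0 0;10 0 0 0 0;10 0 0 0 0;10 0 0 0 0;10 0 0 0 0;10 0 0 0 0", "grip_force": 60}}

```text
t: 6.32
tcp_pos: [0.6254, -0.2035, 0.0946]
tool_rot: [0.724, 0.69, -0.002, -0.003]
force: [-6.5, -0.5, 3.5]
finger_gap: 0.248
gripper_force: 58.5
```

>>> {"name": "send_rows", "arguments": {"commands": "10 0 0 -0.3 0;10 0 0 -0.3 0;10 0 0 -0.3 0;10 0 0 0 0;10 0 0 0 0;10 0 0 0 0"}}

```text
t: 6.82
tcp_pos: [0.6254, -0.2035, 0.109]
tool_rot: [0.724, 0.69, -0.002, -0.003]
force: [-6.1, -3.7, -17.4]
finger_gap: 0.241
gripper_force: 65.2
```

>>> {"name": "send_rows", "arguments": {"commands": "10 0 0 0 0;50 0 0 0.15 0;50 0 0 0 0;50 0 0 0 0;50 0 0 -1 0;50 0 0 -1 0;50 0 0 -1 0;50 0 0 0 0;50 0 0 0 0"}}

```text
t: 7.57
tcp_pos: [0.631, -0.2048, 0.1719]
tool_rot: [0.724, 0.69, 0.002, 0.004]
force: [0.6, 0.2, -0.0]
finger_gap: 0.583
gripper_force: 0.0
```

```bash
python3 - <<'E'
from h import *
rel([.5681,-.0680,.16],-2.8)
c=snap('side');overlay(c,275,140,390,226,6.9,[P((.028,-.132,.103)),P((.028,-.132,.117))],'o4',1.2)
E
```

```text
t 7.6 tcp [ 0.631  -0.2048  0.1719] shift units [ 6.69 -3.48  0.55] yaw -2.75 spin units 0.01 F [ 0.5916  0.234  -0.0355] gap 49.8 gf 0.0
```

View pics/o4.png

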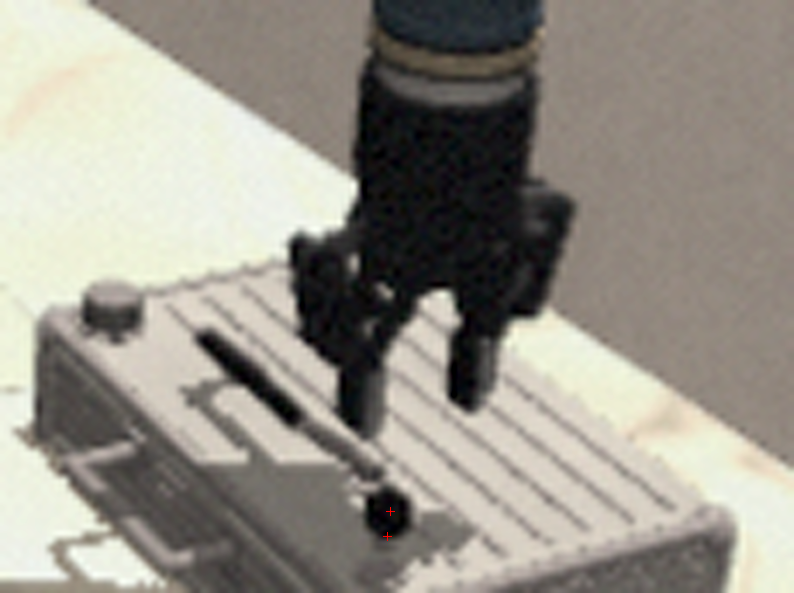

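>>> {"name": "send_rows", "arguments": {"commands": "30 0.9 -0.5 0 0;30 0.9 -0.5 0 0;30 0.9 -0.5 0 0;30 0.9 -0.5 0 0;30 0.9 -0.5 0 0;30 0.9 -0.5 0.3 0;30 0.9 -0.4 0.3 0;30 0.4 -0.2 0 0;30 0 0 0 0;30 0 0 0 0;30 0 0 0 0"}}

```text
t: 8.53
tcp_pos: [0.5642, -0.0678, 0.1566]
tool_rot: [0.724, 0.69, 0.0, 0.001]
force: [0.1, -0.6, 0.6]
finger_gap: 0.348
gripper_force: 0.0
```

```bash
sed -i 's/CASE=\[.6061/CASE=[.6040/' h.py; python3 - <<'E'
from h import *
rel([.5660,-.0680,.044],-2.8)
E
```

```text
t 8.5 tcp [ 0.5642 -0.0678  0.1566] shift units [-0.    0.08  5.63] yaw -2.78 spin units 0.0 F [ 0.0945 -0.6092  0.5636] gap 29.7 gf 0.0
```

Descend, pinch, try with a small pull.

>>> {"name": "send_rows", "arguments": {"commands": "30 0 0.08 1 0;30 0 0 1 0;30 0 0 1 0;30 0 0 1 0;30 0 0 0.8 0;30 0 0 0.5 0;30 0 0 0.3 0;30 0 0 0 0;0 0 0 0 0;0 0 0 0 0;0 0 0 0 0;0 0 0 0 0;0 0 0 0 0", "grip_force": 60}}

```text
t: 9.62
tcp_pos: [0.5659, -0.0675, 0.0451]
tool_rot: [0.724, 0.69, 0.001, 0.001]
force: [1.2, -2.2, 2.4]
finger_gap: 0.092
gripper_force: 58.6
```

>>> {"name": "send_rows", "arguments": {"commands": "0 0 -0.2 0 0;0 0 -0.2 0 0;0 0 0 0 0;0 0 0 0 0;0 0 0 0 0"}}

```text
t: 10.03
tcp_pos: [0.5562, -0.067, 0.045]
tool_rot: [0.724, 0.69, -0.0, 0.0]
force: [-0.2, -2.4, 6.0]
finger_gap: 0.088
gripper_force: 59.4
```

>>> {"name": "send_rows", "arguments": {"commands": "0 0 -0.4 0 0;0 0 -0.6 0 0;0 0 -0.6 0 0;0 0 -0.6 0 0;0 0 -0.6 0 0;0 0 -0.6 0 0;0 0 -0.6 0 0;0 0 -0.6 0 0;0 0 -0.6 0 0;0 0 -0.6 0 0;0 0 -0.5 0 0;0 0 -0.3 0 0;0 0 0 0 0;0 0 0 0 0;0 0 0 0 0"}}

```text
t: 11.28
tcp_pos: [0.4224, -0.0592, 0.045]
tool_rot: [0.724, 0.69, -0.001, -0.002]
force: [-2.3, -1.2, 9.7]
finger_gap: 0.094
gripper_force: 60.5
```

>>> {"name": "send_rows", "arguments": {"commands": "30 0 0 0 0;30 0 0 0 0;30 0 0 0 0;30 0 0 0 0;50 0 0 -1 0;50 0 0 -1 0;70 0 0 -1 0;70 0 0 -1 0;70 0 0 -1 0;70 0.5 0 -1 0;70 1 0 0 0;70 1 0 0 0;70 1 0 0 0;70 1 0 0 0;70 1 0 0 0;70 0 0 0 0;70 0 0 0 0"}}

```text
t: 12.7
tcp_pos: [0.4294, 0.0505, 0.164]
tool_rot: [0.723, 0.691, -0.0, -0.0]
force: [0.1, 0.2, -0.2]
finger_gap: 0.819
gripper_force: 0.0
```

```bash
cat >> h.py <<'E'
def gold(c,cv=False):
    a=c['pixels'];hsv=cv2.cvtColor(np.ascontiguousarray(a),cv2.COLOR_RGB2HSV)
    m=cv2.inRange(hsv,(10,110,50),(32,255,255));m=cv2.morphologyEx(m,cv2.MORPH_CLOSE,np.ones((3,3)))
    n,l,st,ce=cv2.connectedComponentsWithStats(m)
    out=[]
    for i in range(1,n):
        if st[i,4]<15:continue
        pts=np.argwhere(l==i)[:,::-1].astype(np.float32)
        out.append((ce[i],st[i],cv2.minAreaRect(pts)))
    return out
E
python3 - <<'E'
from h import *
for n in('top','side'):
    c=snap(n);np.savez(f'pics/{n}2.npz',**c)
    for ce,st,r in gold(c):print(n,ce,st,'z.015->',w(c,*ce,.015),'rect',r[1],r[2])
t=load('top2')
overlay(t,145,90,375,220,3.4,[P((-.069,0,.022)),P((-.069+.0625,.125,.022)),P((-.069-.0625,-.125,.022)),P((-.069-.0625,.125,.022))],'o5',1.6)
rel([.5,.2,.15],-2.8)
E
```

```text
top [199.5    150.9483] [192 147  17   9 116] z.015-> [0.6465 0.2697 0.015 ] rect (16.0, 8.0) 0.0
top [219.0909 182.0909] [212 174  16  17  66] z.015-> [0.5499 0.2084 0.015 ] rect (16.0, 15.0) 90.0
top [173.3355 215.3935] [167 209  14  14 155] z.015-> [0.4483 0.3466 0.015 ] rect (13.0, 13.0) 90.0
side [264.641 179.359] [259 175  11  10  78] z.015-> [0.6456 0.2624 0.015 ] rect (9.370742797851562, 9.535140991210938) 80.53767395019531
side [213.6667 181.4946] [209 177  11  10  93] z.015-> [0.4478 0.3423 0.015 ] rect (9.0, 10.0) 90.0
side [250.8649 191.5045] [245 187  13  10 111] z.015-> [0.5468 0.1976 0.015 ] rect (9.0, 12.0) 90.0
t 12.8 tcp [0.4298 0.0495 0.1641] shift units [7.69 3.15 0.7 ] yaw -2.75 spin units 0.01 F [ 0.5933 -0.6455 -0.1732] gap 69.9 gf 0.0
```

View pics/o5.png

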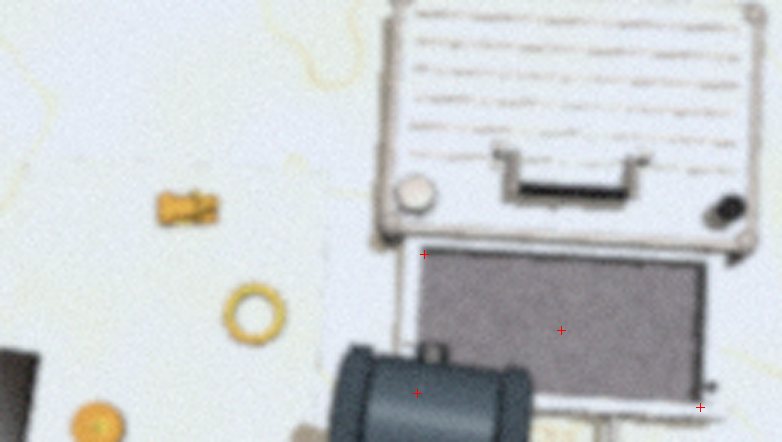

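```bash
python3 - <<'E'
from h import *
rel([.549,.205,.01],-2.8)
E
```

```text
t 12.8 tcp [0.4298 0.0495 0.1641] shift units [8.06 5.59 7.7 ] yaw -2.75 spin units 0.01 F [ 0.5933 -0.6455 -0.1732] gap 69.9 gf 0.0
```

>>> {"name": "send_rows", "arguments": {"commands": "76 0.9 0.7 0 0;76 0.9 0.7 0 0;76 0.9 0.7 0 0;76 0.9 0.7 0 0;76 0.9 0.7 0.5 0;76 0.9 0.7 0.5 0;76 0.9 0.7 0.5 0;76 0.9 0.6 0.5 0;76 0.8 0.1 1 0;76 0 0 1 0;76 0 0 1 0;76 0 0 0 0;76 0 0 0 0;76 0 0 0 0"}}

```text
t: 13.97
tcp_pos: [0.5503, 0.2034, 0.0649]
tool_rot: [0.724, 0.689, 0.0, 0.0]
force: [0.7, 0.2, -0.2]
finger_gap: 0.89
gripper_force: 0.0
```

```bash
python3 - <<'E'
from h import *
rel([.549,.205,.01],-2.8)
c=snap('side');overlay(c,205,130,300,205,8,[(.549,.205,0)],'o6',1.2)
E
```

```text
t 14.0 tcp [0.5503 0.2034 0.0649] shift units [ 0.08 -0.07  2.74] yaw -2.84 spin units -0.01 F [ 0.6853  0.1656 -0.1541] gap 76.0 gf 0.0
```

View pics/o6.png

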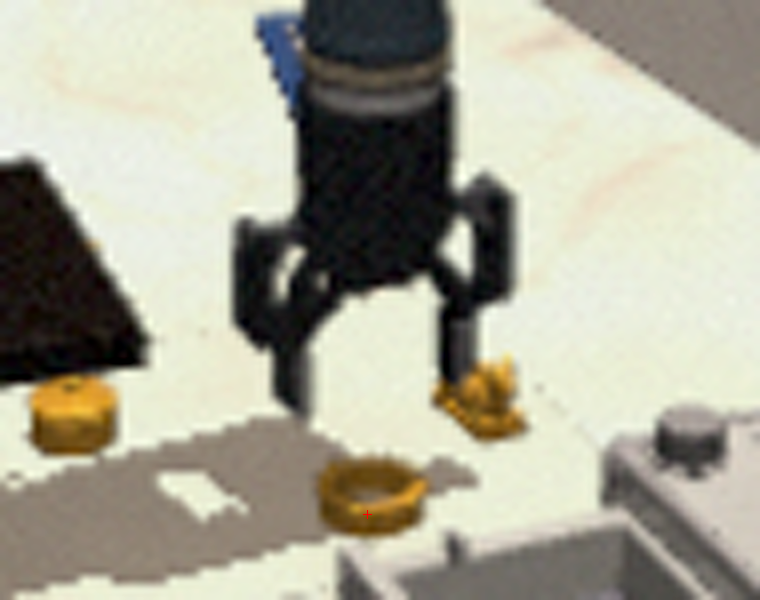

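>>> {"name": "send_rows", "arguments": {"commands": "76 0.08 -0.07 1 0;76 0 0 0.8 0;76 0 0 0.6 0;76 0 0 0.3 0;76 0 0 0 0;40 0 0 0 0;40 0 0 0 0;40 0 0 0 0;40 0 0 0 0;40 0 0 0 0;40 0 0 0 0", "grip_force": 40}}

```text
t: 14.93
tcp_pos: [0.5491, 0.2059, 0.0117]
tool_rot: [0.724, 0.69, 0.001, 0.001]
force: [-0.6, -0.9, 6.1]
finger_gap: 0.614
gripper_force: 41.7
```

>>> {"name": "send_rows", "arguments": {"commands": "40 0 0 -0.5 0;40 0 0 -1 0;40 0 0 -1 0;40 0 0 -1 0;40 0 0 -1 0;40 0 0 -0.5 0;40 0 0 0 0"}}

```text
t: 15.52
tcp_pos: [0.55, 0.2063, 0.1131]
tool_rot: [0.724, 0.69, 0.002, 0.002]
force: [-0.3, 0.6, -1.3]
finger_gap: 0.615
gripper_force: 42.2
```

```bash
python3 - <<'E'
from h import *
for y in(-.08,0,.078):print(P((-.069,y,.022)))
rel(P((-.069,-.08,.036)),-2.8)
E
```

```text
[ 0.5311 -0.1467  0.022 ]
[ 0.5351 -0.0668  0.022 ]
[0.5389 0.0111 0.022 ]
t 15.5 tcp [0.55   0.2063 0.1131] shift units [-17.68  -0.11   3.83] yaw -2.76 spin units 0.01 F [-0.2668  0.6382 -1.3188] gap 52.5 gf 42.2
```

>>> {"name": "send_rows", "arguments": {"commands": "40 -0.5 0 0 0;40 -1 0 0 0;40 -1 0 0 0;40 -1 0 0 0;40 -1 0 0 0;40 -1 0 0 0;40 -1 0 0 0;40 -1 0 0 0;40 -1 0 0 0;40 -1 0 0 0;40 -1 0 0 0;40 -1 0 0 0;40 -1 0 0 0;40 -1 0 0 0;40 -1 0 0 0;40 -1 -0.1 0 0;40 -1 0 0 0;40 -1 0 0 0;40 -1 0 0 0;40 0 0 0 0"}}

```text
t: 17.18
tcp_pos: [0.5279, -0.1676, 0.1089]
tool_rot: [0.725, 0.689, -0.001, 0.0]
force: [-0.1, -0.6, -1.3]
finger_gap: 0.614
gripper_force: 42.2
```

```bash
python3 - <<'E'
from h import *
rel(P((-.069,-.08,.035)),-2.8)
E
```

```text
t 17.2 tcp [ 0.5279 -0.1676  0.1089] shift units [1.05 0.11 3.69] yaw -2.96 spin units -0.04 F [-0.1096 -0.5878 -1.2532] gap 52.4 gf 42.2
```

>>> {"name": "send_rows", "arguments": {"commands": "40 0.8 0.1 0 0;40 0.2 0 0 0;40 0 0 1 0;40 0 0 1 0;40 0 0 0.8 0;40 0 0 0.5 0;40 0 0 0.2 0;40 0 0 0 0;40 0 0 0 0"}}

```text
t: 17.93
tcp_pos: [0.5315, -0.1436, 0.0404]
tool_rot: [0.724, 0.69, -0.0, -0.0]
force: [1.1, 0.1, -1.1]
finger_gap: 0.614
gripper_force: 42.3
```

>>> {"name": "send_rows", "arguments": {"commands": "40 0 0 0.15 0;40 0 0 0.15 0;40 0 0 0 0;40 0 0 0 0;64 0 0 0 0;64 0 0 0 0;64 0 0 0 0;64 0 0 -0.3 0;64 0 0 -1 0;64 0 0 -1 0;64 0 0 -1 0;64 0 0 -1 0;64 0 0 0 0"}}

```text
t: 19.02
tcp_pos: [0.5338, -0.1448, 0.1244]
tool_rot: [0.724, 0.69, 0.001, 0.004]
force: [-0.2, 0.0, 1.0]
finger_gap: 0.748
gripper_force: 0.0
```

```bash
python3 - <<'E'
from h import *
for n in('top','side'):
    c=snap(n);np.savez(f'pics/{n}3.npz',**c)
    for ce,st,r in gold(c):print(n,ce,st,'z.015->',w(c,*ce,.015),'rect',r[1],r[2])
rel([.447,.344,.1],-2.8)
E
```

```text
top [199.3644 150.9322] [192 147  16   9 118] z.015-> [0.6465 0.2701 0.015 ] rect (8.0, 15.0) 90.0
top [173.3935 215.3355] [167 209  14  14 155] z.015-> [0.4484 0.3464 0.015 ] rect (13.0, 13.0) 90.0
side [264.641 179.359] [259 175  11  10  78] z.015-> [0.6456 0.2624 0.015 ] rect (9.370742797851562, 9.535140991210938) 80.53767395019531
side [213.6064 181.3723] [209 177  11  10  94] z.015-> [0.448  0.3434 0.015 ] rect (9.0, 10.0) 90.0
side [293.8154 232.3692] [286 228  18  11 130] z.015-> [ 0.5483 -0.117   0.015 ] rect (9.45888900756836, 16.73495864868164) 75.96376037597656
t 19.1 tcp [ 0.5319 -0.1439  0.1214] shift units [24.16 -5.42  1.03] yaw -2.76 spin units 0.01 F [-0.1523  1.3471 -0.7472] gap 64.0 gf 0.0
```

>>> {"name": "send_rows", "arguments": {"commands": "64 1 -0.2 0 0;64 1 -0.2 0 0;64 1 -0.2 0 0;64 1 -0.2 0 0;64 1 -0.2 0 0;64 1 -0.2 0 0;64 1 -0.2 0 0;64 1 -0.2 0 0;64 1 -0.2 0 0;64 1 -0.2 0 0;64 1 -0.2 0 0;64 1 -0.2 0 0;64 1 -0.2 0 0;64 1 -0.2 0 0;70 1 -0.3 0 0;70 1 -0.3 0 0;70 1 -0.3 0 0;70 1 -0.3 0 0;70 1 -0.3 0 0;70 1 -0.3 0 0"}}

```text
t: 20.78
tcp_pos: [0.4575, 0.2609, 0.119]
tool_rot: [0.724, 0.69, -0.001, -0.001]
force: [-0.1, -0.5, 0.7]
finger_gap: 0.824
gripper_force: 0.0
```

>>> {"name": "send_rows", "arguments": {"commands": "70 1 -0.3 0.3 0;70 1 -0.3 0.3 0;70 1 -0.2 0.3 0;70 1 0 0.5 0;70 0.1 0 0.5 0;70 0 0 0 0;70 0 0 0 0"}}

```text
t: 21.37
tcp_pos: [0.4455, 0.3418, 0.0808]
tool_rot: [0.724, 0.69, -0.002, -0.0]
force: [-0.5, -1.5, 0.0]
finger_gap: 0.82
gripper_force: 0.0
```

```bash
python3 - <<'E'
from h import *
c=snap('side');np.savez('pics/side4.npz',**c)
for ce,st,r in gold(c):print(ce,st,'z.015->',w(c,*ce,.015),w(c,*ce,.031))
rel([.447,.344,.012],-2.8)
E
```

```text
[264.641 179.359] [259 175  11  10  78] z.015-> [0.6456 0.2624 0.015 ] [0.6308 0.2364 0.031 ]
[213.6667 181.5054] [209 177  11  10  93] z.015-> [0.4478 0.3422 0.015 ] [0.4369 0.3146 0.031 ]
[294.0288 232.4245] [287 227  17  12 139] z.015-> [ 0.5488 -0.1176  0.015 ] [ 0.5359 -0.1362  0.031 ]
t 21.4 tcp [0.4461 0.3418 0.0815] shift units [0.12 0.05 3.47] yaw -2.79 spin units 0.0 F [-0.3267  0.2016  0.4144] gap 69.9 gf 0.0
```

>>> {"name": "send_rows", "arguments": {"commands": "70 0.12 0.05 1 0;70 0 0 1 0;70 0 0 0.8 0;70 0 0 0.5 0;70 0 0 0.15 0;70 0 0 0 0;35 0 0 0 0;35 0 0 0 0;35 0 0 0 0;35 0 0 0 0;35 0 0 0 0;35 0 0 0 0"}}

```text
t: 22.42
tcp_pos: [0.4486, 0.3454, 0.0146]
tool_rot: [0.724, 0.69, 0.001, 0.0]
force: [0.2, -2.2, 6.3]
finger_gap: 0.526
gripper_force: 41.3
```

>>> {"name": "send_rows", "arguments": {"commands": "35 0 0 -0.5 0;35 0 0 -1 0;35 0 0 -1 0;35 0 0 -1 0;35 0 0 -1 0;35 0 0 -0.5 0;35 0 0 0 0"}}

```text
t: 23.0
tcp_pos: [0.4493, 0.3462, 0.116]
tool_rot: [0.724, 0.69, 0.003, 0.001]
force: [-0.6, -0.4, -1.4]
finger_gap: 0.524
gripper_force: 41.4
```

```bash
python3 - <<'E'
from h import *
rel(P((-.069,0.0,.040)),-2.8)
E
```

```text
t 23.0 tcp [0.4493 0.3462 0.116 ] shift units [-20.43   5.26   3.77] yaw -2.75 spin units 0.01 F [-0.6085 -0.4334 -1.3989] gap 44.8 gf 41.4
```

>>> {"name": "send_rows", "arguments": {"commands": "35 -1 0.25 0 0;35 -1 0.25 0 0;35 -1 0.25 0 0;35 -1 0.25 0 0;35 -1 0.25 0 0;35 -1 0.25 0 0;35 -1 0.25 0 0;35 -1 0.25 0 0;35 -1 0.25 0 0;35 -1 0.25 0 0;35 -1 0.25 0 0;35 -1 0.25 0 0;35 -1 0.25 0 0;35 -1 0.25 0 0;35 -1 0.3 0 0;35 -1 0.3 0 0;35 -1 0.3 0 0;35 -1 0.3 0 0;35 -1 0.3 0 0;35 -1 0.3 0 0"}}

```text
t: 24.67
tcp_pos: [0.5338, -0.0602, 0.1121]
tool_rot: [0.724, 0.69, -0.001, -0.001]
force: [-0.5, 0.0, -1.2]
finger_gap: 0.522
gripper_force: 41.4
```

>>> {"name": "send_rows", "arguments": {"commands": "35 0 0 0 0;35 0 0 0 0;35 0 0 0 0"}}

```text
t: 24.92
tcp_pos: [0.5333, -0.0587, 0.1124]
tool_rot: [0.724, 0.69, -0.001, -0.001]
force: [-0.4, 1.4, -1.2]
finger_gap: 0.52
gripper_force: 41.4
```

```bash
python3 - <<'E'
from h import *
rel(P((-.069,0.003,.037)),-2.8)
E
```

```text
t 24.9 tcp [ 0.5333 -0.0587  0.1124] shift units [-0.26  0.12  3.77] yaw -2.79 spin units 0.0 F [-0.4138  1.4138 -1.1569] gap 44.4 gf 41.4
```

>>> {"name": "send_rows", "arguments": {"commands": "35 -0.26 0.12 1 0;35 0 0 1 0;35 0 0 0.8 0;35 0 0 0.5 0;35 0 0 0.2 0;35 0 0 0.15 0;35 0 0 0.1 0;35 0 0 0 0;35 0 0 0 0"}}

```text
t: 25.67
tcp_pos: [0.5371, -0.0647, 0.0389]
tool_rot: [0.724, 0.69, 0.0, 0.001]
force: [-0.4, -0.7, -1.8]
finger_gap: 0.524
gripper_force: 41.4
```

>>> {"name": "send_rows", "arguments": {"commands": "35 0 0 0.12 0;35 0 0 0 0;35 0 0 0 0;60 0 0 0 0;60 0 0 0 0;60 0 0 0 0;60 0 0 -0.3 0;60 0 0 -1 0;60 0 0 -1 0;60 0 0 -1 0;60 0 0 -1 0;60 0 0 0 0"}}

```text
t: 26.67
tcp_pos: [0.5389, -0.0653, 0.1257]
tool_rot: [0.724, 0.69, 0.002, 0.003]
force: [0.4, -0.3, -1.0]
finger_gap: 0.701
gripper_force: 0.0
```

```bash
python3 - <<'E'
from h import *
for n in('top','side'):
    c=snap(n);np.savez(f'pics/{n}5.npz',**c)
    for ce,st,r in gold(c):print(n,ce,st,'z.015->',w(c,*ce,.015),w(c,*ce,.033))
overlay(load('side5'),255,145,335,245,5,[],'s5',1.3)
a=overlay(load('top5'),180,135,220,165,10,[(.645,.265,0)],0,1.6);b=cv2.imread('pics/s5.png')
k=np.zeros((500,800,3),np.uint8);k[:500,:400]=b;k[:300,400:]=a;cv2.imwrite('pics/c5.png',k)
rel([.645,.265,.1],-2.8)
E
```

```text
top [199.328 160.472] [192 157  16   8 125] z.015-> [0.6168 0.2698 0.015 ] [0.6138 0.2671 0.033 ]
top [327.4375 187.3125] [326 185   4   6  16] z.015-> [ 0.5335 -0.1213  0.015 ] [ 0.5316 -0.119   0.033 ]
side [258.3671 181.0253] [253 177  11  10  79] z.015-> [0.6151 0.2614 0.015 ] [0.5991 0.2321 0.033 ]
side [288.6452 226.3297] [278 215  26  24 279] z.015-> [ 0.5518 -0.0783  0.015 ] [ 0.5372 -0.1001  0.033 ]
t 26.8 tcp [ 0.537  -0.0648  0.1228] shift units [16.73  4.6   1.14] yaw -2.77 spin units 0.01 F [ 0.5706 -0.3562 -0.2462] gap 60.2 gf 0.0
```

View pics/c5.png

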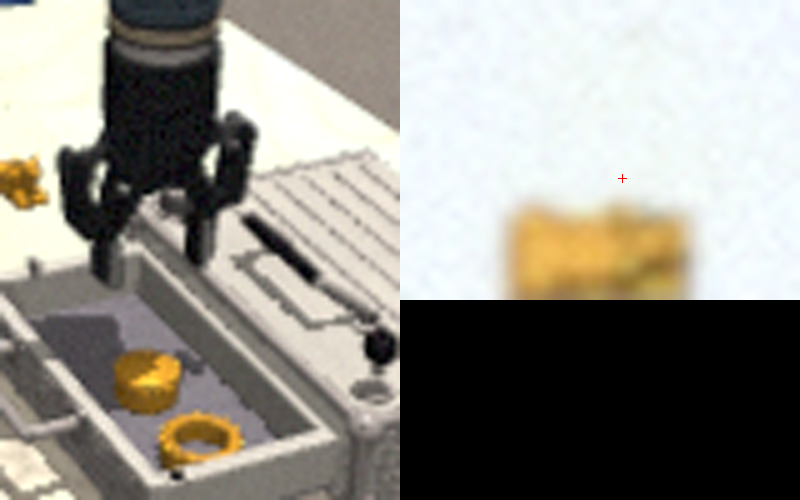

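```bash
python3 - <<'E'
from h import *
t=load('top5');s=load('side5')
a=t['pixels'][150:172,186:214].astype(float)
sat=a[:,:,0]-a[:,:,2];sat=np.clip(sat-40,0,None)
m=cv2.moments(sat.astype(np.float32));u=186+m['m10']/m['m00'];v=150+m['m01']/m['m00']
print(u,v,'angle img deg',np.degrees(.5*np.arctan2(2*m['mu11'],m['mu20']-m['mu02'])))
print(w(t,u,v,.012),w(s,258.37,181.03,.012))
# camera image u direction in world
d=w(t,u+10,v,.01)-w(t,u,v,.01);print(np.degrees(np.arctan2(d[1],d[0])))
overlay(t,180,145,220,175,10,[(.6166,.265,0),(.6166,.265,.02)],'c6',1.6);overlay(s,240,165,280,195,10,[(.6166,.265,0),(.6166,.265,.02)],'c7',1.3)
cv2.imwrite('pics/c8.png',np.hstack([cv2.imread('pics/c6.png'),cv2.imread('pics/c7.png')]))
E
```

```text
198.40700985761228 159.97721796276014 angle img deg -1.2182797014591848
[0.6189 0.2732 0.012 ] [0.6178 0.2663 0.012 ]
-90.12514865019831
```

View pics/c8.png

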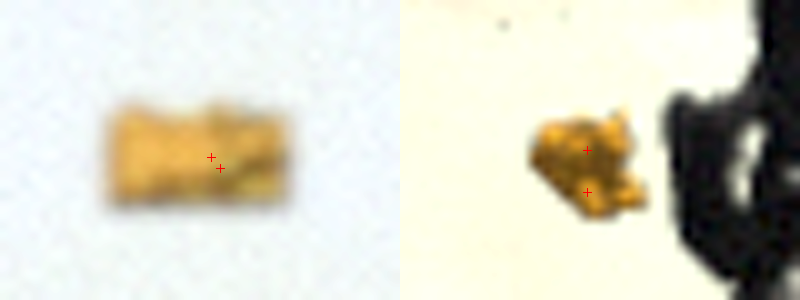

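>>> {"name": "send_rows", "arguments": {"commands": "45 1 0.3 0 0;45 1 0.3 0 0;45 1 0.3 0 0;45 1 0.3 0 0;45 1 0.2 0 0;45 1 0.2 0 0;45 1 0.2 0 0;45 1 0.2 0 0;45 1 0.2 0 0;45 1 0.2 0 0;45 1 0.2 0 0;45 1 0.2 0 0;45 1 0.2 0 0;45 1 0.2 0 0;45 1 0.1 0.4 0;45 1 0 0.5 0;45 0.5 0 0.5 0;45 0 0 0 -0.9;45 0 0 0 0;45 0 0 0 0"}}

```text
t: 28.43
tcp_pos: [0.6176, 0.2612, 0.0924]
tool_rot: [0.702, 0.712, -0.001, -0.001]
force: [0.3, 0.6, 0.1]
finger_gap: 0.528
gripper_force: 0.0
```

```bash
python3 - <<'E'
from h import *
for n in('top','side'):
    c=snap(n)
    for ce,st,r in gold(c):print(n,ce,st[:4],'z.012->',w(c,*ce,.012))
rel([.617,.271,.017],1)
E
```

```text
top [309.2781 184.8021] [302 178  16  15] z.012-> [ 0.5416 -0.0666  0.012 ]
top [334.9389 186.855 ] [326 178  19  18] z.012-> [ 0.5352 -0.1444  0.012 ]
side [258.35  181.075] [253 177  11  10] z.012-> [0.6175 0.2659 0.012 ]
side [288.5915 226.2148] [278 215  26  24] z.012-> [ 0.5544 -0.074   0.012 ]
t 28.5 tcp [0.6183 0.261  0.0935] shift units [ 0.5  -0.06  3.82] yaw 0.73 spin units -0.07 F [ 0.8599 -0.2915  0.3414] gap 45.2 gf 0.0
```

>>> {"name": "send_rows", "arguments": {"commands": "45 0.5 -0.06 1 0;45 0 0 1 0;45 0 0 0.8 0;45 0 0 0.6 0;45 0 0 0.3 0;45 0 0 0.1 0;45 0 0 0 0;8 0 0 0 0;8 0 0 0 0;8 0 0 0 0;8 0 0 0 0;8 0 0 0 0;8 0 0 0 0;8 0 0 0 0"}}

```text
t: 29.7
tcp_pos: [0.6182, 0.272, 0.0192]
tool_rot: [0.702, 0.712, 0.001, 0.001]
force: [-0.3, 0.1, 6.2]
finger_gap: 0.232
gripper_force: 41.1
```

>>> {"name": "send_rows", "arguments": {"commands": "8 0 0 -0.5 0;8 0 0 -1 0;8 0 0 -1 0;8 0 0 -1 0;8 0 0 -1 0;8 0 0 -0.5 0.9;8 0 0 0 0"}}

```text
t: 30.28
tcp_pos: [0.6183, 0.2722, 0.1208]
tool_rot: [0.724, 0.69, 0.002, 0.001]
force: [0.4, 0.8, -2.2]
finger_gap: 0.229
gripper_force: 40.2
```

```bash
python3 - <<'E'
from h import *
rel(P((-.069,0.078,.041)),-2.8)
c=snap('side')
overlay(c,245,120,295,180,8,[],'s9',1.3)
E
```

```text
t 30.3 tcp [0.6183 0.2722 0.1208] shift units [-13.24  -3.34   3.96] yaw -2.82 spin units -0.0 F [ 0.4489  0.8077 -2.1894] gap 19.5 gf 40.2
```

View pics/s9.png

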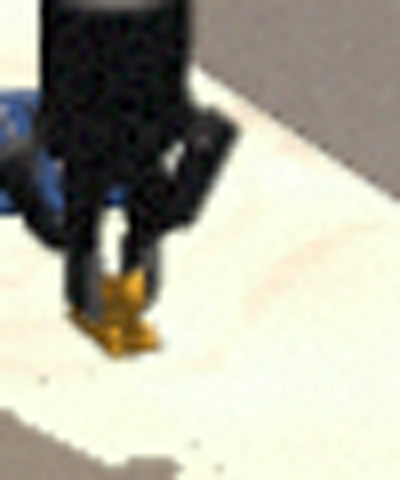

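>>> {"name": "send_rows", "arguments": {"commands": "8 -0.5 -0.3 0 0;8 -1 -0.5 0 0;8 -1 -0.5 0 0;8 -1 -0.5 0 0;8 -1 -0.4 0 0;8 -1 -0.3 0 0;8 -1 -0.2 0 0;8 -1 -0.2 0 0;8 -1 -0.2 0 0;8 -1 -0.2 0 0;8 -1 0 0 0;8 -1 0 0 0;8 -1 0 0 0;8 -0.7 0 0 0;8 0 0 0 0;8 0 0 0 0;8 0 0 0 0"}}

```text
t: 31.75
tcp_pos: [0.5376, 0.0118, 0.1171]
tool_rot: [0.724, 0.69, -0.001, -0.001]
force: [-0.1, 0.1, -2.0]
finger_gap: 0.23
gripper_force: 40.2
```

```bash
python3 - <<'E'
from h import *
rel(P((-.069,0.078,.0415)),-2.8)
E
```

```text
t 31.8 tcp [0.5376 0.0118 0.1171] shift units [-0.04  0.07  3.78] yaw -2.74 spin units 0.01 F [-0.0695  0.1278 -1.9545] gap 19.7 gf 40.2
```

>>> {"name": "send_rows", "arguments": {"commands": "8 0 0.07 1 0;8 0 0 1 0;8 0 0 0.8 0;8 0 0 0.5 0;8 0 0 0.3 0;8 0 0 0.1 0;8 0 0 0 0;8 0 0 0 0"}}

```text
t: 32.42
tcp_pos: [0.5404, 0.0113, 0.0444]
tool_rot: [0.724, 0.69, 0.0, 0.0]
force: [-0.8, -0.5, -1.2]
finger_gap: 0.232
gripper_force: 40.1
```

Contact expected near 0.0412.

>>> {"name": "send_rows", "arguments": {"commands": "8 0 0 0.15 0;8 0 0 0 0;8 0 0 0 0;30 0 0 0 0;30 0 0 0 0;30 0 0 0 0;35 0 0 -0.3 0;35 0 0 -1 0;35 0 0 -1 0;35 0 0 -1 0;35 0 0 -1 0;35 0 0 0 0;35 0 0 0 0"}}

```text
t: 33.5
tcp_pos: [0.5407, 0.011, 0.1284]
tool_rot: [0.724, 0.69, 0.001, 0.001]
force: [-0.4, -0.9, -0.3]
finger_gap: 0.416
gripper_force: 0.0
```

>>> {"name": "send_rows", "arguments": {"commands": "30 -0.7 -1 0 0;30 -1 -1 0 0;30 -1 -1 0 0;30 -1 -1 0 0;30 -0.2 -1 0 0;30 0 -0.8 0 0;30 0 0 0 0;30 0 0 0 0"}}

```text
t: 34.17
tcp_pos: [0.4196, -0.0611, 0.1264]
tool_rot: [0.724, 0.689, -0.0, -0.001]
force: [0.4, -0.3, 1.7]
finger_gap: 0.347
gripper_force: 0.0
```

```bash
python3 - <<'E'
from h import *
for n in('top','side'):
    c=snap(n);np.savez(f'pics/{n}9.npz',**c)
    for ce,st,r in gold(c):print(n,ce,st[:4],'z.035->',w(c,*ce,.035))
a=overlay(load('top9'),260,150,360,235,4,[],0,1.6);b=overlay(load('side9'),240,165,340,250,4,[],0,1.3)
cv2.imwrite('pics/c9.png',np.hstack([a,b]))
h=P((-.038-.1437,0,.046));print(h);rel(h,-2.8)
E
```

```text
top [309.2406 184.877 ] [302 178  16  15] z.035-> [ 0.5387 -0.0645  0.035 ]
top [335.3407 186.6444] [327 178  18  18] z.035-> [ 0.5333 -0.1424  0.035 ]
top [284.4408 184.3553] [276 180  19  10] z.035-> [0.5404 0.0098 0.035 ]
side [284.2581 221.6892] [268 205  36  34] z.035-> [ 0.537  -0.0717  0.035 ]
[ 0.4225 -0.0613  0.046 ]
t 34.3 tcp [ 0.4217 -0.0615  0.1268] shift units [0.02 0.03 4.04] yaw -2.75 spin units 0.01 F [-0.5092  0.0029 -0.09  ] gap 30.1 gf 0.0
```

View pics/c9.png

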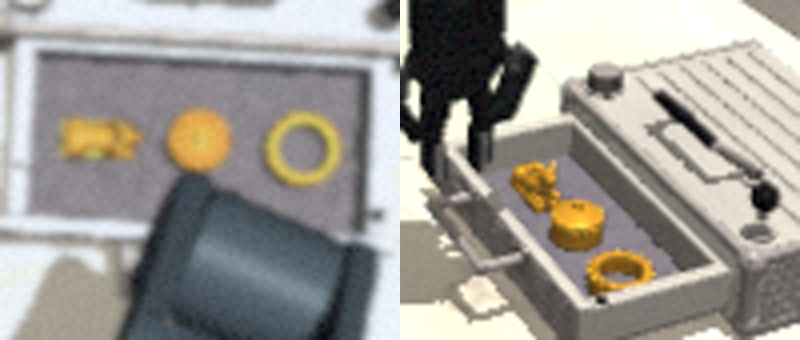

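>>> {"name": "send_rows", "arguments": {"commands": "30 0 0.03 1 0;30 0 0 1 0;30 0 0 0.9 0;30 0 0 0.7 0;30 0 0 0.4 0;30 0 0 0 0;0 0 0 0 0;0 0 0 0 0;0 0 0 0 0;0 0 0 0 0;0 0 0 0 0", "grip_force": 60}}

```text
t: 35.18
tcp_pos: [0.4222, -0.0614, 0.0473]
tool_rot: [0.724, 0.69, 0.001, 0.001]
force: [4.7, 3.5, -6.6]
finger_gap: 0.09
gripper_force: 58.5
```

>>> {"name": "send_rows", "arguments": {"commands": "0 0 0.2 0 0;0 0 0.4 0 0;0 0 0.4 0 0;0 0 0.4 0 0;0 0 0.4 0 0;0 0 0.4 0 0;0 0 0.4 0 0;0 0 0.4 0 0;0 0 0.4 0 0;0 0 0.4 0 0;0 0 0.4 0 0;0 0 0.4 0 0;0 0 0.4 0 0;0 0 0.4 0 0;0 0 0.4 0 0;0 0 0.4 0 0;0 0 0.4 0 0;0 0 0.3 0 0;0 0 0 0 0;0 0 0 0 0"}}

```text
t: 36.85
tcp_pos: [0.5618, -0.0693, 0.0473]
tool_rot: [0.724, 0.69, 0.001, 0.003]
force: [0.7, -5.3, -1.3]
finger_gap: 0.083
gripper_force: 59.1
```

```bash
python3 - <<'E'
from h import *
rel([.5662,-.0675,.045],-2.8)
E
```

```text
t 36.9 tcp [ 0.5618 -0.0693  0.0473] shift units [0.1  0.22 0.12] yaw -2.74 spin units 0.01 F [ 0.7067 -5.2948 -1.2999] gap 7.1 gf 59.1
```

>>> {"name": "send_rows", "arguments": {"commands": "0 0 0.15 0 0;0 0 0.15 0 0;0 0 0.1 0 0;0 0 0 0 0;0 0 0 0 0;0 0 0 0 0"}}

```text
t: 37.35
tcp_pos: [0.5671, -0.0696, 0.0473]
tool_rot: [0.724, 0.69, -0.001, 0.001]
force: [-3.1, -6.7, 2.1]
finger_gap: 0.088
gripper_force: 59.5
```

>>> {"name": "send_rows", "arguments": {"commands": "0 0 0.15 0 0;0 0 0 0 0;0 0 0 0 0"}}

```text
t: 37.6
tcp_pos: [0.5671, -0.0695, 0.0473]
tool_rot: [0.723, 0.69, -0.003, -0.002]
force: [-7.4, -8.4, 6.2]
finger_gap: 0.091
gripper_force: 60.0
```

>>> {"name": "send_rows", "arguments": {"commands": "0 0 -0.25 0 0;30 0 0 0 0;30 0 0 0 0;30 0 0 0 0;30 0 0 -1 0;30 0 0 -1 0;30 0 0 -1 0;30 0 0 -1 0;30 0 0 -1 0;30 0 0 -1 0;0 -1 0.4 0 0;0 -1 0.4 0 0;0 -1 0.4 0 0;0 -1 0.4 0 0;0 -1 0.4 0 0;0 -1 0.4 0 0;0 -0.8 0.4 0 0;0 0 0 0 0;0 0 0 0 0"}}

```text
t: 39.18
tcp_pos: [0.6143, -0.2067, 0.1667]
tool_rot: [0.724, 0.689, 0.0, -0.0]
force: [0.8, 0.6, 0.2]
finger_gap: 0.002
gripper_force: 0.0
```

```bash
python3 - <<'E'
from h import *
rel([.6255,-.2032,.136],-2.8)
E
```

```text
t 39.2 tcp [ 0.6143 -0.2067  0.1667] shift units [0.2  0.55 1.53] yaw -2.82 spin units -0.0 F [0.7673 0.6137 0.2466] gap 0.2 gf 0.0
```

>>> {"name": "send_rows", "arguments": {"commands": "0 0.2 0.55 0.5 0;0 0 0 0.6 0;0 0 0 0.4 0;0 0 0 0.2 0;0 0 0 0.2 0;0 0 0 0.2 0;0 0 0 0.2 0;0 0 0 0 0;0 0 0 0 0"}}

```text
t: 39.93
tcp_pos: [0.6248, -0.2031, 0.1203]
tool_rot: [0.724, 0.69, -0.0, -0.0]
force: [-0.5, -0.3, 0.1]
finger_gap: 0.001
gripper_force: 0.0
```

>>> {"name": "send_rows", "arguments": {"commands": "0 0 0 0.1 0;0 0 0 0.1 0;0 0 0 0.1 0;0 0 0 0 0;0 0 0 0 0"}}

```text
t: 40.35
tcp_pos: [0.6253, -0.2033, 0.1194]
tool_rot: [0.724, 0.69, 0.0, 0.001]
force: [-6.5, 2.8, 21.1]
finger_gap: -0.0
gripper_force: 10.9
```

>>> {"name": "send_rows", "arguments": {"commands": "0 0 0 -1 0;0 0 0 -1 0;0 0 0 -1 0;30 1 0 0 0;30 1 0 0 0;30 1 0 0 0;30 1 0 0 0;30 1 0 0 0;30 1 0 0 0;30 0.5 0 0 0;30 0 0 0 0;30 0 0 0 0"}}

```text
t: 41.35
tcp_pos: [0.6315, -0.0735, 0.1748]
tool_rot: [0.724, 0.69, -0.0, 0.0]
force: [-0.4, -0.2, -0.3]
finger_gap: 0.351
gripper_force: 0.0
```

```bash
python3 - <<'E'
from h import *
p=P((.035,0,.104));print(p);rel([.639,p[1],.104],-2.8)
E
```

```text
[ 0.639  -0.0719  0.104 ]
t 41.4 tcp [ 0.6315 -0.0735  0.1748] shift units [0.1  0.37 3.54] yaw -2.7 spin units 0.02 F [-0.4214 -0.2373 -0.2741] gap 29.9 gf 0.0
```

>>> {"name": "send_rows", "arguments": {"commands": "40 0.1 0.37 0.5 0;40 0 0 1 0;40 0 0 0.8 0;40 0 0 0.6 0;40 0 0 0.3 0;40 0 0 0.2 0;40 0 0 0 0;0 0 0 0 0;0 0 0 0 0;0 0 0 0 0;0 0 0 0 0;0 0 0 0 0;0 0 0 0 0", "grip_force": 30}}

```text
t: 42.43
tcp_pos: [0.6398, -0.072, 0.1077]
tool_rot: [0.724, 0.69, 0.001, 0.001]
force: [0.8, -0.2, 1.8]
finger_gap: 0.126
gripper_force: 29.4
```

>>> {"name": "send_rows", "arguments": {"commands": "0 0 0.1 -0.12 0;0 0 0.18 -0.15 0;0 0 0.18 -0.14 0;0 0 0.2 -0.11 0;0 0 0.2 -0.1 0;0 0 0.2 -0.07 0;0 0 0.22 -0.06 0;0 0 0.22 -0.04 0;0 0 0.22 -0.01 0;0 0 0 0 0;0 0 0 0 0"}}

```text
t: 43.35
tcp_pos: [0.6714, -0.0737, 0.1245]
tool_rot: [0.724, 0.69, -0.002, -0.002]
force: [-6.5, -2.7, 8.0]
finger_gap: 0.125
gripper_force: 30.9
```

```bash
python3 - <<'E'
from h import *
p=P((.07,0,.122));print(p);rel(p,-2.8)
E
```

```text
[ 0.6739 -0.0736  0.122 ]
t 43.4 tcp [ 0.6714 -0.0737  0.1245] shift units [0.01 0.13 0.12] yaw -2.74 spin units 0.01 F [-6.4924 -2.6552  8.0026] gap 10.7 gf 30.9
```

>>> {"name": "send_rows", "arguments": {"commands": "0 0 0.1 0 0;0 0 0 0 0;40 0 0 0 0;40 0 0 0 0;40 0 0 0 0;40 0 0 -1 0;40 0 0 -1 0;40 0 0 -1 0;40 0 -1 -1 0;40 0 -1 -1 0;40 0 -1 0 0;40 0 -1 0 0;40 0 -1 0 0;40 0 -1 0 0;40 0 -1 0 0;40 0 -1 0 0;40 0 -1 0 0;40 0 -1 0 0;40 0 0 0 0"}}

```text
t: 44.93
tcp_pos: [0.4716, -0.0625, 0.2226]
tool_rot: [0.724, 0.69, -0.001, -0.002]
force: [-0.0, 0.8, -0.5]
finger_gap: 0.468
gripper_force: 0.0
```

```bash
python3 - <<'E'
from h import *
for n in('top','side'):
    c=snap(n);np.savez(f'pics/{n}10.npz',**c)
    g=cv2.cvtColor(np.ascontiguousarray(c['pixels']),cv2.COLOR_RGB2GRAY)
    for a in(-.14,0,.14):
        q=P((.07+.045*np.sin(a),0,.088+.045*np.cos(a)));u,v=px(c,q);print(n,a,u,v)
    u,v=px(c,P((.07,0,.133)));u0,v0=int(u)-14,int(v)-12
    print(u0,v0);print(g[v0:v0+24,u0:u0+28:(3 if n=='top' else 1)])
print([ (ce,st[:4]) for ce,st,r in gold(load('top10'))])
E
```

```text
top -0.14 314.919036003558 135.46649144508802
top 0 315.019966481697 133.24374108426989
top 0.14 315.0902457401233 131.09288422814316
301 121
[[140 147 146 140 135 134 138 145 142 145]
 [145 145 145 143 139 141 143 144 142 143]
 [147 147 147 147 147 144 145 146 143 145]
 [147 145 146 148 148 147 147 146 147 146]
 [147 151 150 147 149 147 148 148 146 147]
 [149 150 149 148 147 149 147 147 145 146]
 [145 145 144 142 142 147 145 146 147 149]
 [142 138 137 136 132 146 145 146 146 145]
 [134 126 129 134 132 144 142 142 141 138]
 [106 102 119 121 124 128 129 136 132 132]
 [ 66  70  86  88  91  97  97 112 116 122]
 [ 36  37  43  49  51  52  61  70  81  89]
 [ 42  36  36  33  29  28  31  40  42  43]
 [ 78  76  66  58  51  47  42  38  29  27]
 [107 105  94  82  81  85  77  74  67  47]
 [100 101  93  87  98 108 106 106  95  66]
 [ 82  83  81  79  91 101 101 105  98  73]
 [ 85  88  84  82  86  88  84  88  86  76]
 [104 106 106 101  91  87  88  86  85  88]
 [131 128 133 126 107 106 109 104 107 111]
 [144 147 143 143 133 134 129 130 132 134]
 [147 144 146 148 145 144 145 145 143 143]
 [148 146 14
[... 2333 characters left out ...]
 153 116 100  71  64  66  97 156 165 165 151 131 135 161 167 169 163
  144  69   9  37 101 152 153 164 155 132]
 [163 163 158 144  87  84  79 107 166 166 164 164 155 131 133 155 168 169
  167 151 100  39  90 123 132 168 165 154]
 [162 163 164 161 144  87  87  89 125 167 167 170 164 156 130 126 153 165
  165 165 153 112  67  83 123 170 166 167]
 [164 164 163 160 163 157 145  88  84 119 165 167 168 166 159 152 125 158
  169 171 164 126  65  75 108 163 168 168]
 [162 160 162 164 162 164 154  89  86  87 114 164 169 169 172 162 152 129
  154 167 164 124  65  76 104 142 159 169]
 [161 160 162 163 162 164 161 155 144  87  80 102 143 170 168 172 167 147
  114 143 154 104  63  85 128 155 125 159]]
[]
```

```bash
python3 -c "
from station import sign_off
print(sign_off())"
```

```text
the job is handed in; nothing more can be done
None
```

The job is handed in: the three gold pieces present (ram, pyxis, bracelet) were upright on the lining when I closed the drawer; the drawer is shut, the plunger home, the carrying handle upright to within measurement, and I did not touch the loupe, folio or calliper box. The sign-off gave no verdict.

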